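# Bring the tall bottle to the pick-up gap of the carousel

### The arm

A 7-joint arm with a two-finger parallel gripper is mounted at the origin on the work surface. World frame = base frame: x ahead of the robot, y to its left, z up, the work surface at z = 0. Lengths are in mm, angles in rad, forces in N, time in s.
With the tool pointing down it reaches from about 400 to 850 mm from the base axis. Payload 4.4 kg.
Tool frame: the origin (TCP) lies between the finger pads; the fingertips stand 8 mm ahead of it and the grasp point (between the pads) lies 11 mm behind it; z points along the fingers, y is the line along which they close (so a half turn about z gives the same grasp; the last joint's range is limited). The gripper opens to 94 mm and grips with 3 to 60 N. Pads are 16 mm wide; open, the fingers measure 119 mm over their backs; the gripper's body (75 mm by 177 mm) begins 78 mm behind the grasp point.
Start: joints at [1.127, 0.628, 0.038, 1.517, -0.027, 0.996, -0.02], TCP at [239.798, -604.164, 213.478] pointing down, gripper open.
Joint ranges: [-3.06, 3.06], [-0.37, 2.12], [-1.25, 1.32], [0.18, 2.47], [-1.1, 4.24], [0.23, 1.98], [-2.94, 2.94]. Speed limits (rad/s): [2.57, 2.57, 3.14, 3.14, 3.14, 3.14, 3.14].

### API

Orientations are given as a unit quaternion [w, x, y, z].
In Python, from bench import env, capture, spotter gives the robot as it stands.
- The arm moves only by the tool arm_command, never from a script. Its argument "targets" is a list of rows, each an object of numbers: "dx", "dy", "dz": the shift along the tool's x, y, z in m; "twist": the turn about the tool's z in degrees. A call has 1 to 10 rows; each row shifts and turns the commanded pose from where the row before left it, along the tool's axes as they then stand; what a row does not reach is not made up. A row lasts 1/12 s, in which the tool goes at most 41.7 mm and 7.16 degrees, less where a joint would pass 70% of its speed; a pose out of reach is approached as far as the arm can. A call is refused whole if a number of a shift passes 0.0417 or a number of a turn 7.16, either way. A call with a gripper value outside its range is refused whole. "claw" is the closure in counts, from 0 (fully open) to 255 (shut), set as the call begins (left out, the last holds). The fingers move at their own pace and stop on an object; the grip force is fixed at half the most. Time passes only in rows, so rows that do not move let the fingers close. It gives the time, the measured TCP pose, the force, the opening and the grip force at its end, in the units of the state.
- env.get_obs(): the state, without advancing time (a new reading comes with each control period).
- capture(name): name is "scene" or "side" or "wrist"; returns a dict with "color" (400x640x3 uint8, red, green, blue), "fx", "fy", "cx", "cy" (pixels), "rvec" (rotation vector, rad) and "tvec" (3), from world to camera coordinates, as OpenCV has them. Camera axes: x right, y down, z forward; pixel columns grow to the right and rows downward; lengths in mm; the calibration is good to about 2 mm. A picture is of the moment at which its call begins. There is no depth.
- env.finish_job(): hands the job in; it is judged then, once.
Trained networks look in a picture, given as the dict that the camera call returned (one of the last four; its "shot" number tells which), for a name from the list of things; names that differ only in an ending like _2 or _b are one class to them, and where a whole thing is asked for, a point or a joint stands for the part that bears it (a point fixed in the world has none). Each returns a list of dicts, best first, with "conf" (0 to 1); they miss things now and then, are a little off and sometimes report something else, mostly with a low value. They report only what shows in the picture. A call takes as long as a camera call.
- spotter.look_for(picture, label): "rect" ([left, top, right, bottom] in pixels, round what is visible of it).
- spotter.trace(picture, label): "pixels" (400x640 bool, what is visible of it) and "rect" ([left, top, right, bottom] in pixels, round what is visible of it).
- spotter.pinpoint(picture, label): "centre" ([row, column] in pixels: a listed point, or the origin of a listed thing).
The state is a dict: "time": time; "qpos": joint angles; "qd": joint speeds; "effort": joint torques, N m; "position": TCP position; "ee_rot": TCP orientation; "ft_force": force on the tool from outside, world axes, zero at the start; "moment": the same for the moment, N m; "opening": finger opening in mm; "grasp_force": force on a finger pad.
Only numpy, scipy, OpenCV 4.12 (cv2) and the standard library are available. Lean on these libraries where they do the work, as an engineer would, in place of code of your own. Each camera call takes 0.05 s, during which the arm holds its last target. There are 200 camera calls.

### The job

Push with a fingertip on the spokes above the bottle carousel to turn it until the tall bottle stands in the middle of the gap in the clear fence, ready to be slid out. Then push the gate's upright black pin to swing the gate wide open, by about a right angle, leaving the tall bottle lined up with the gap. Do not touch the bottles, and leave everything else on the counter alone; nothing needs to be grasped or lifted.

Things in the scene. Friction and masses are not known exactly. Their poses are not given: they have to be found in the camera images.
- stand: Fixed grey round base, 210 mm across, 15 mm thick; origin under its centre, on the carousel's axis, +z up. Clear fence around it: radius 98 to 102 mm, top 62 mm above the counter, with one gap about 60 mm wide centred on the stand's own +x, between two thin steel posts; a flat grey tongue lies before the gap, out to 135 mm.
- pickup (a point): Where the bottle is wanted: on the stand, 72 mm from the axis towards the gap (stand's +x), 26 mm above the counter (the level on which the bottles stand).
- carousel: Grey turntable, 184 mm across; origin on its vertical axis, 16 mm above the counter. Turns either way without limit and stays where left (about 1.5 N at a spoke's end). Four pockets open outwards at its own +x (tall bottle), +y and -y (short bottles), -x (empty).
- spokes (a point): Centre of the top of the carousel's spoke star, on the axis. Four level aluminium spokes above the bottles, turning with it, at 45, 135, 225 and 315 degrees of the carousel's frame (between the pockets): 12 mm wide, reaching 95 mm from the axis, underside 140 mm and top 158 mm above the counter. Hub cap radius 20 mm.
- tall_bottle: Tall amber medicine bottle with white cap, loose in its pocket: 40 mm across, 85 mm tall; origin at the centre of its underside, 26 mm above the counter, about 71 mm from the axis (a few mm of play). Its top is 29 mm below the spokes.
- short_bottle_a: Short amber bottle with a white cap, 40 mm across, 50 mm tall, loose in the carousel's +y pocket; origin at the centre of its underside.
- short_bottle_b: The same, loose in the carousel's -y pocket.
- gate (a joint): Angle of the gate (rad): 0 = shut, its bar lying across the gap; grows counter-clockwise seen from above, as the bar swings outward; stop at 1.6 = wide open. It stays where it is left (about 1.2 N at the pin).
- gate_pivot (a point): The gate's vertical pivot, outside the fence: 115 mm along the stand's +x, 45 mm along its +y, 61 mm above the counter. The gate is an L of two level bars 10 mm wide, 62 to 76 mm above the counter: gate bar, 85 mm, shut pointing along the stand's -y; lever, 60 mm, shut pointing along the stand's +x.
- gate_pin (a point): Centre of the top of the black upright pin (14 mm across, 64 mm tall, top 126 mm above the counter) at the lever's end, 60 mm from the pivot. To open, push it towards the stand's +y and round the pivot, from the side of the gap.
- white_bottle: Bystander: white jar with green cap beside the fence, 54 mm across, 95 mm tall; origin under its centre.
- spare_vial: Bystander: amber vial with white cap standing on the counter outside the fence, 34 mm across, 65 mm tall; origin under its centre.
- count_tray: Bystander: grey counting tray 170 x 220 x 35 mm; origin under its centre.
- spatula: Bystander: spatula 200 mm long lying on the counter.
- mouse: Bystander: grey computer mouse, 100 x 60 x 22 mm; origin under its centre.
- carton: Bystander: small carton 70 x 120 x 50 mm; origin under its centre.

How it is judged (in metres and radians):
On the way, in this order (a step that is already met when the one before it is completed fails the run):
1. the tall bottle stands in the middle of the gap (within 10 mm sideways), at rest (y of tall_bottle in the frame of stand between -0.01 and 0.01 m and x of tall_bottle in the frame of stand above 0.055 m and linear speed of tall_bottle below 0.03 m/s), for 0.3 s.
2. then the gate is swung wide open (1.35 rad or more) (y of tall_bottle in the frame of stand between -0.01 and 0.01 m and x of tall_bottle in the frame of stand above 0.055 m and value of joint gate above 1.35 rad), for 0.2 s.
At the end, for the whole second after the job is handed in: The tall bottle stands upright and at rest in its pocket, within 10 mm sideways of the middle of the gap, and the gate is open by 1.35 rad or more (all of step 2 and angle between tall_bottle's own z axis and vertical below 0.1 rad and linear speed of tall_bottle below 0.02 m/s); the robot touches nothing.
It fails at once if the robot touches a bottle of the carousel (more than 1 N) (contact force between any of the fingers, the arm and tall_bottle above 1 N or contact force between any of the fingers, the arm and short_bottle_a above 1 N or contact force between any of the fingers, the arm and short_bottle_b above 1 N).
It fails at once if a bottle is lifted or tipped over (height (world z) of any of tall_bottle, short_bottle_a, short_bottle_b above 0.045 m or angle between any of tall_bottle, short_bottle_a, short_bottle_b's own z axis and vertical above 0.4 rad).
It fails at once if something else on the counter is moved by more than 20 mm (distance of any of white_bottle, spare_vial, count_tray, spatula, mouse, carton from where it was at the start of the episode above 0.02 m).
It also fails if it takes over 56 s, if anything falls off the work surface, if the arm or the gripper's body presses on something with over 40 N, if the wrist force passes 120 N, or if a joint passes its speed limit or range.

## Working session

There is one attempt and no reset: what is moved stays moved. The work goes in short steps, Python scripts to look and compute and a tool call to move; the robot and the scene stay as the last step left them, time stands still between calls to the robot, and variables do not carry over. Pictures are saved under pics/ and viewed, at most 14 in all, crops included, and the job is handed in when it is done.

Besides the shell and the picture viewer there is one more tool, called after "Call:" as name(argument=value, ...) on one line, values as JSON. arm_command: Moves the arm, as the interface text tells. Its arguments: {"type":"object","properties":{"targets":{"type":"array","items":{"type":"object","properties":{"dx":{"type":"number"},"dy":{"type":"number"},"dz":{"type":"number"},"twist":{"type":"number"}}}},"claw":{"type":"number"}},"required":["targets"]}

```bash
mkdir -p pics
cat > h.py <<'E'
import numpy as np, cv2
from bench import env, capture, spotter
def cam(c):
    K=np.array([[c['fx'],0,c['cx']],[0,c['fy'],c['cy']],[0,0,1.]]); R=cv2.Rodrigues(np.array(c['rvec'],float))[0]; t=np.array(c['tvec'],float).ravel()
    return K,R,t
def ray(c,rc):
    K,R,t=cam(c); d=R.T@np.linalg.inv(K)@np.array([rc[1],rc[0],1.]); return -R.T@t,d
def atz(c,rc,z):
    o,d=ray(c,rc); return o+d*(z-o[2])/d[2]
def proj(c,p):
    K,R,t=cam(c); q=K@(R@np.array(p,float)+t); return q[:2]/q[2]
E
python3 - <<'E'
from h import *
o=env.get_obs(); print(o['position'],o['ee_rot'],o['opening'],o['time'])
H=dict(stand=0,spokes=158,gate_pivot=61,gate_pin=126,pickup=26,tall_bottle=26,short_bottle_a=26,white_bottle=0,spare_vial=0,count_tray=0,carton=0,mouse=0,spatula=0,carousel=16)
for n in('scene','side'):
    c=capture(n); cv2.imwrite(f'pics/{n}0.png',c['color'][:,:,::-1])
    for k,z in H.items():
        for r in spotter.pinpoint(c,k)[:2]:
            print(n,k,round(r['conf'],2),np.round(r['centre']),np.round(atz(c,r['centre'],z)))
E
```

```text
[ 239.57857709 -603.5426202   212.55777463] [-9.22052041e-04  9.82209470e-01  1.87786253e-01 -1.72413247e-04] 94.01079890693498 0.0
scene spokes 0.73 [153. 417.] [546. 283. 158.]
scene spokes 0.65 [177. 341.] [554.  49. 158.]
scene gate_pivot 0.64 [172. 363.] [494. 145.  61.]
scene gate_pin 0.79 [153. 381.] [491. 199. 126.]
scene pickup 0.75 [194. 361.] [542. 122.  26.]
scene tall_bottle 0.68 [226. 336.] [622.  12.  26.]
scene short_bottle_a 0.69 [211. 365.] [604. 108.  26.]
scene short_bottle_a 0.61 [205. 316.] [535. -18.  26.]
scene white_bottle 0.82 [234. 293.] [ 593. -110.    0.]
scene spare_vial 0.61 [262. 361.] [745.  43.   0.]
scene count_tray 0.9 [212. 461.] [689. 386.  -0.]
scene carton 0.63 [282. 176.] [ 628. -457.    0.]
scene carton 0.33 [151. 380.] [389. 250.   0.]
scene mouse 0.78 [161. 464.] [518. 488.   0.]
scene spatula 0.8 [156. 419.] [449. 360.   0.]
scene carousel 0.7 [210. 337.] [568.  36.  16.]
side stand 0.86 [254. 319.] [564.  47.   0.]
side spokes 0.82 [212. 320.] [555.  54. 158.]
side gate_pivot 0.63 [275. 326.] [490. 153.  61.]
side gate_pin 0.65 [277. 320.] [471. 214. 126.]
side gate_pin 0.57 [151. 372.] [ 565. -301.  126.]
side pickup 0.91 [268. 312.] [545. 120.  26.]
side tall_bottle 0.82 [233. 306.] [622.  17.  26.]
side short_bottle_a 0.75 [242. 342.] [518.   0.  26.]
side short_bottle_a 0.72 [252. 296.] [609.  90.  26.]
side white_bottle 0.85 [216. 339.] [ 584. -117.   -0.]
side white_bottle 0.42 [232. 265.] [743.  41.   0.]
side spare_vial 0.71 [231. 264.] [747.  37.   0.]
side spare_vial 0.59 [234. 307.] [631.  -9.   0.]
side count_tray 0.67 [335. 202.] [684. 395.   0.]
side carton 0.76 [152. 370.] [ 636. -475.    0.]
side mouse 0.4 [241. 342.] [529. -25.   0.]
side mouse 0.32 [275. 320.] [528. 111.   0.]
side spatula 0.59 [362. 308.] [436. 343.   0.]
side carousel 0.67 [252. 322.] [553.  48.  16.]
```

View pics/scene0.png

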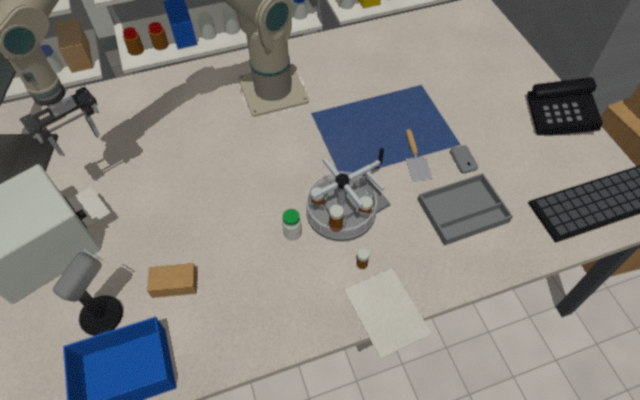

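View pics/side0.png

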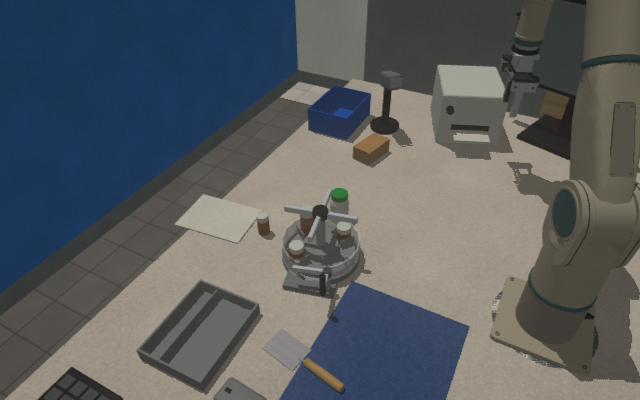

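The carousel is near scene (342,200) and side (320,245), with the black pin at scene (381,155) and side (322,282). I'll fit the stand pose and carousel angle jointly and check them with an overlay.

```bash
cat >> h.py <<'E'
from scipy.optimize import least_squares
def rot(a): return np.array([[np.cos(a),-np.sin(a)],[np.sin(a),np.cos(a)]])
def model(p,g=0):
    A=p[:2]; S=rot(p[2]); C=rot(p[3]); P=lambda R,x,y,z:np.r_[A+R@[x,y],z]
    pin=[115+60*np.cos(g),45+60*np.sin(g)]
    return dict(stand=[P(S,0,0,0)],spokes=[P(S,0,0,158)],pickup=[P(S,72,0,26)],carousel=[P(S,0,0,16)],gate_pivot=[P(S,115,45,61)],gate_pin=[P(S,*pin,126)],
      tall_bottle=[P(C,71,0,26)],short_bottle_a=[P(C,0,71,26),P(C,0,-71,26)])
def fit(shots,p0,g=0):
    det=[(c,k,np.array(r['centre'])[::-1]) for c in shots for k in model(p0) for r in spotter.pinpoint(c,k)[:2] if r['conf']>.5]
    def res(p):
        m=model(p,g); return np.concatenate([min((proj(c,q)-uv for q in m[k]),key=np.linalg.norm) for c,k,uv in det])
    s=least_squares(res,p0,loss='soft_l1',f_scale=1.5,x_scale=[10,10,.1,.1]); return s.x,[(k,np.round(e,1).tolist()) for (c,k,_),e in zip(det,res(s.x).reshape(-1,2))]
def overlay(c,p,name,g=0,f=5,w=160,h=110):
    u,v=proj(c,[*p[:2],80]); x0,y0=max(0,int(u-w/2)),max(0,int(v-h/2))
    im=cv2.resize(c['color'][y0:y0+h,x0:x0+w,::-1],None,fx=f,fy=f,interpolation=cv2.INTER_CUBIC)
    D=lambda q:tuple(int(t) for t in (proj(c,q)-[x0,y0]+.5)*f)
    for a in(45,135,225,315):
        cv2.line(im,D([*p[:2],158]),D([*(p[:2]+rot(p[3]+np.radians(a))@[95,0]),158]),(0,0,255) if a!=45 else (255,0,255),1)
    for k,l in model(p,g).items():
        for q in l: cv2.drawMarker(im,D(q),(0,255,0),0,10)
    cv2.imwrite('pics/'+name,im)
E
python3 - <<'E'
from h import *
S=[capture('scene'),capture('side')]
p,e=fit(S,np.array([555,50,1.72,-.55])); print(p[:2],np.degrees(p[2:]),*e)
for i,c in enumerate(S): overlay(c,p,f'o{i}.png')
a=[cv2.imread(f'pics/o{i}.png') for i in(0,1)]
cv2.imwrite('pics/ov.png',cv2.resize(np.vstack(a),(436,600),interpolation=cv2.INTER_AREA))
E
```

```text
[560.49175945  46.38797502] [102.21118119 -31.98657103] ('spokes', [-0.6, 0.3]) ('pickup', [0.4, 2.3]) ('carousel', [-0.4, -0.2]) ('carousel', [-22.9, 11.6]) ('gate_pivot', [-1.1, -22.2]) ('gate_pivot', [2.1, -0.2]) ('gate_pin', [2.2, -2.6]) ('tall_bottle', [-1.4, -1.5]) ('short_bottle_a', [2.8, -0.5]) ('stand', [1.5, 1.2]) ('pickup', [-0.5, -1.4]) ('carousel', [1.0, 2.4]) ('gate_pivot', [-0.3, 0.6]) ('gate_pin', [0.8, -0.3]) ('tall_bottle', [-17.9, -40.4]) ('tall_bottle', [-1.2, -2.6]) ('short_bottle_a', [-2.2, 0.4]) ('short_bottle_a', [0.9, -0.3])
```

View pics/o0.png

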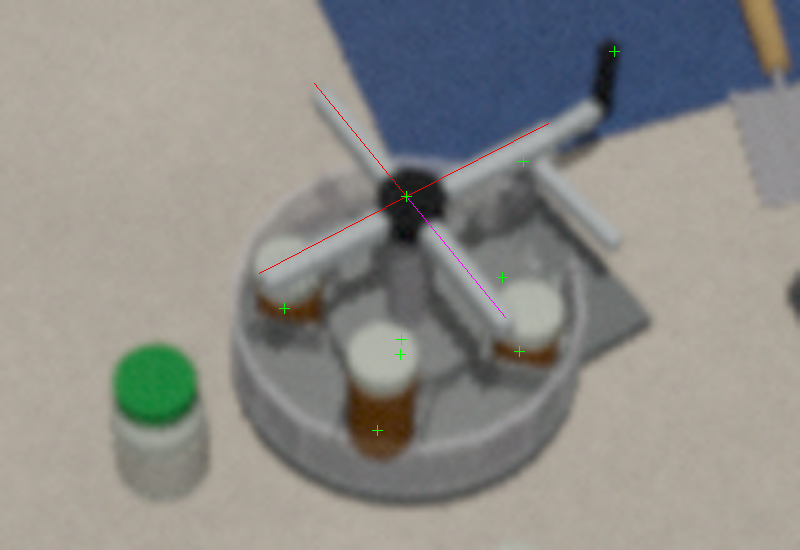

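View pics/o1.png

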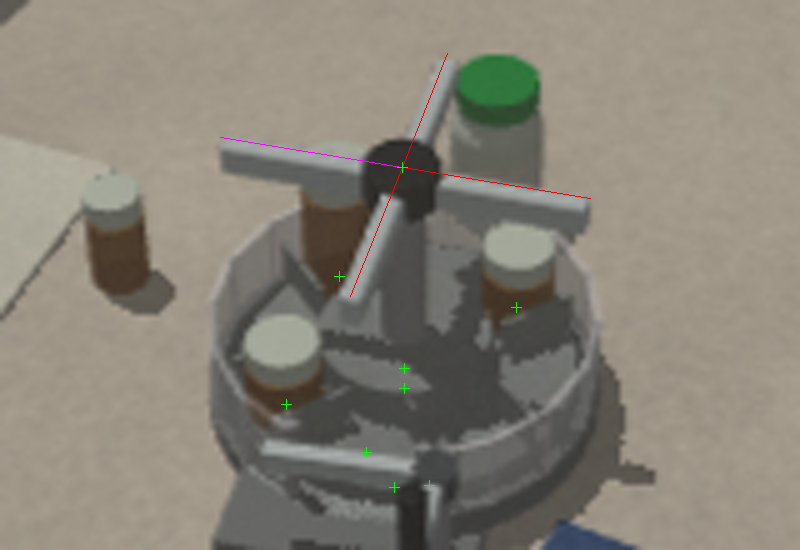

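Run:
```python
from h import *
S=[capture('scene'),capture('side')]
p0=np.array([560.49,46.39,np.radians(102.2),np.radians(-32)])
M={0:[('s45',503,323),('s315',266,277),('s225',316,91),('pin',610,44),('bar',617,238)],1:[('s45',222,144),('s315',448,58),('s225',589,203),('s135',347,297),('bar',264,444),('pin',410,487)]}
def pt(p,k):
    A,s,c=p[:2],rot(p[2]),rot(p[3])
    if k[0]=='s': return np.r_[A+rot(p[3]+np.radians(float(k[1:])))@[94,0],158]
    return np.r_[A+s@([175,45] if k=='pin' else [115,-40]),126 if k=='pin' else 75]
off=[]
for c in S: u,v=proj(c,[*p0[:2],80]); off.append((max(0,int(u-80)),max(0,int(v-55))))
def res(p): return np.concatenate([proj(S[i],pt(p,k))-[x/5-.4+off[i][0],y/5-.4+off[i][1]] for i in M for k,x,y in M[i]])
s=least_squares(res,p0,x_scale=[10,10,.1,.1],loss='soft_l1'); print(s.x[:2],np.degrees(s.x[2:])); print(np.round(res(s.x).reshape(-1,2),1).tolist())
```

```text
[560.72185744  48.44480947] [104.48639295 -32.12370282]
[[0.8, -1.6], [-0.3, -1.2], [0.5, -1.6], [-0.4, -0.0], [-1.9, -0.1], [-0.6, -1.0], [-0.5, -0.4], [-0.7, -0.5], [0.1, 0.0], [0.4, -1.1], [-0.4, 0.5]]
```

Call:
arm_command(targets=[{"dx":0.0244,"dy":-0.0214},{"dx":0.0244,"dy":-0.0214},{"dx":0.0244,"dy":-0.0214},{"dx":0.0244,"dy":-0.0214},{"dx":0.0244,"dy":-0.0214},{"dx":0.0244,"dy":-0.0214},{"dx":0.0244,"dy":-0.0214},{"dx":0.0244,"dy":-0.0214},{"dx":0.0244,"dy":-0.0214},{"dx":0.0244,"dy":-0.0214}], claw=255)

```text
invalid input at $.targets[0]: expected keys dx, dy, dz, twist
```

Call:
arm_command(targets=[{"dx":0.0244,"dy":-0.0214},{"dx":0.0244,"dy":-0.0214},{"dx":0.0244,"dy":-0.0214},{"dx":0.0244,"dy":-0.0214},{"dx":0.0244,"dy":-0.0214},{"dx":0.0244,"dy":-0.0214},{"dx":0.0244,"dy":-0.0214},{"dx":0.0244,"dy":-0.0214},{"dx":0.0244,"dy":-0.0214},{"dx":0.0244,"dy":-0.0214}])

```text
invalid input at $.targets[0]: expected keys dx, dy, dz, twist
```

Call:
arm_command(targets=[{"twist":6.93},{"twist":6.93},{"twist":6.93},{"twist":6.93},{"twist":6.93},{"twist":6.93},{"dx":0}])

```text
invalid input at $.targets[0]: expected keys dx, dy, dz, twist
```

```bash
cat >> h.py <<'E'
def tool(A):
    o=env.get_obs(); w,x,y,z=o['ee_rot']; X=np.array([1-2*(y*y+z*z),2*(x*y+w*z)]); d=o['position'][:2]-np.array(A)
    print('t',o['time'],'pos',np.round(o['position'],1),'xdir',np.degrees(np.arctan2(X[1],X[0])),'r',np.hypot(*d),'alpha',np.degrees(np.arctan2(d[1],d[0]))%360,'F',np.round(o['ft_force'],1),'open',o['opening'])
E
python3 - <<'E'
from h import *
tool([561,48])
c=capture('wrist'); cv2.imwrite('pics/w0.png',c['color'][:,:,::-1])
E
```

```text
t 2.5 pos [ 239.8 -604.2  213.5] xdir 21.644526149132346 r 726.9676228611705 alpha 243.77903611157905 F [ 0.6 -0.2 -0.1] open 93.82448150053975
```

View pics/w0.png

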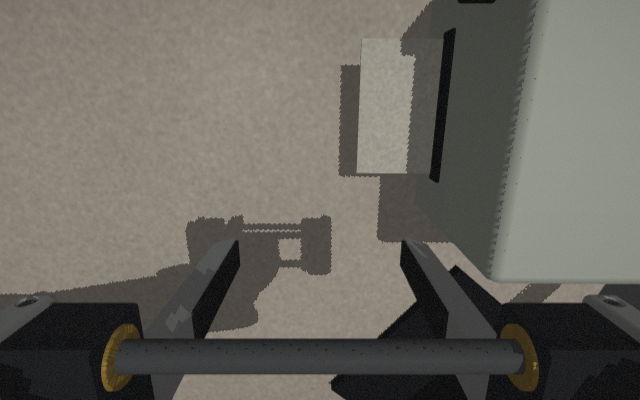

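The calls need all four keys. The machine is close on the right of the wrist view (col > 415), so I'll move away along −y of the tool first.

Call:
arm_command(targets=[{"dx":0,"dy":-0.04,"dz":0,"twist":0},{"dx":0,"dy":-0.04,"dz":0,"twist":0},{"dx":0,"dy":-0.04,"dz":0,"twist":0},{"dx":0.0287,"dy":-0.0181,"dz":0,"twist":0},{"dx":0.0287,"dy":-0.0181,"dz":0,"twist":0},{"dx":0.0287,"dy":-0.0181,"dz":0,"twist":0},{"dx":0.0287,"dy":-0.0181,"dz":0,"twist":0},{"dx":0.0287,"dy":-0.0181,"dz":0,"twist":0},{"dx":0.0287,"dy":-0.0181,"dz":0,"twist":0},{"dx":0.0287,"dy":-0.0181,"dz":0,"twist":0}], claw=255)

```text
time: 3.38
position: [336.4, -299.5, 213.8]
ee_rot: [0.0, 0.982, 0.188, 0.0]
ft_force: [0.1, 0.3, 0.8]
opening: 30.9
grasp_force: 0.0
```

Call:
arm_command(targets=[{"dx":0.0287,"dy":-0.0181,"dz":0,"twist":0},{"dx":0.0287,"dy":-0.0181,"dz":0,"twist":0},{"dx":0.0287,"dy":-0.0181,"dz":0,"twist":0},{"dx":0.0287,"dy":-0.0181,"dz":0,"twist":0},{"dx":0.0287,"dy":-0.0181,"dz":0,"twist":0},{"dx":0.0287,"dy":-0.0181,"dz":0,"twist":0},{"dx":0.0287,"dy":-0.0181,"dz":0,"twist":0},{"dx":0.0287,"dy":-0.0181,"dz":0,"twist":0},{"dx":0.0287,"dy":-0.0181,"dz":0,"twist":0},{"dx":0.0287,"dy":-0.0181,"dz":0,"twist":0}])

```text
time: 4.22
position: [536.4, -25.2, 213.7]
ee_rot: [0.0, 0.982, 0.188, 0.0]
ft_force: [1.2, -0.1, 0.5]
opening: 1.0
grasp_force: 0.0
```

Call:
arm_command(targets=[{"dx":0,"dy":0,"dz":0,"twist":6.93},{"dx":0,"dy":0,"dz":0,"twist":6.93},{"dx":0,"dy":0,"dz":0,"twist":6.93},{"dx":0,"dy":0,"dz":0,"twist":6.93},{"dx":0,"dy":0,"dz":0,"twist":6.93},{"dx":0,"dy":0,"dz":0,"twist":6.93},{"dx":0,"dy":0,"dz":0,"twist":0}])

```text
time: 4.8
position: [535.6, -26.6, 213.6]
ee_rot: [0.0, 0.985, -0.175, 0.0]
ft_force: [-0.3, 0.0, -0.3]
opening: 0.2
grasp_force: 0.0
```

Run:
```python
from h import *
tool([561,48])
c=capture('wrist'); cv2.imwrite('pics/w1.png',c['color'][:,:,::-1])
for r in spotter.pinpoint(c,'spokes')[:1]: print(r,atz(c,r['centre'],158))
```

```text
t 4.8 pos [535.6 -26.6 213.6] xdir -20.103545822316658 r 78.81929556339658 alpha 251.20237261257205 F [-0.3  0.  -0.3] open 0.193453331470386
{'centre': [222.1, 211.2], 'conf': 0.69} [563.58453797  45.70351709 158.        ]
```

View pics/w1.png

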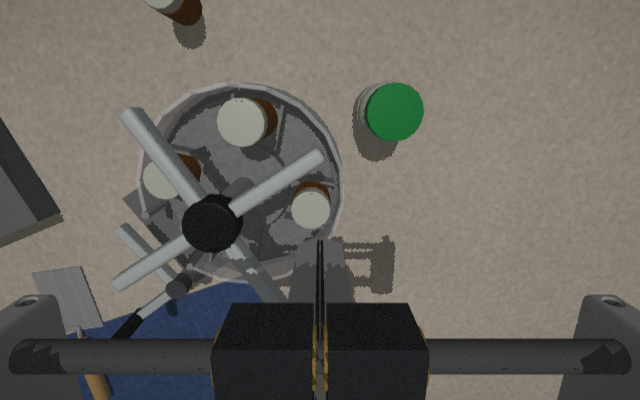

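Tool is at α≈251°, in the sector behind the 283° spoke (its tip is at px (322,155); hub at (212,222), about (563,46)). I'll lower and sweep.

Call:
arm_command(targets=[{"dx":0,"dy":0,"dz":0.025,"twist":0},{"dx":0,"dy":0,"dz":0.025,"twist":0},{"dx":0,"dy":0,"dz":0.025,"twist":0},{"dx":0,"dy":0,"dz":0,"twist":0},{"dx":0.0054,"dy":-0.0002,"dz":0,"twist":-4},{"dx":0.0054,"dy":-0.0002,"dz":0,"twist":-4},{"dx":0.0054,"dy":-0.0002,"dz":0,"twist":-4},{"dx":0.0054,"dy":-0.0002,"dz":0,"twist":-4},{"dx":0.0054,"dy":-0.0002,"dz":0,"twist":-4},{"dx":0.0054,"dy":-0.0002,"dz":0,"twist":-4}])

```text
time: 5.73
position: [567.3, -31.6, 139.8]
ee_rot: [0.0, 0.999, 0.038, -0.0]
ft_force: [-2.9, 0.2, 1.3]
opening: 0.6
grasp_force: 1.1
```

Call:
arm_command(targets=[{"dx":0.0054,"dy":-0.0002,"dz":0,"twist":-4},{"dx":0.0054,"dy":-0.0002,"dz":0,"twist":-4},{"dx":0.0054,"dy":-0.0002,"dz":0,"twist":-4},{"dx":0.0054,"dy":-0.0002,"dz":0,"twist":-4},{"dx":0.0054,"dy":-0.0002,"dz":0,"twist":-4},{"dx":0.0054,"dy":-0.0002,"dz":0,"twist":-4},{"dx":0.0054,"dy":-0.0002,"dz":0,"twist":-4},{"dx":0,"dy":0,"dz":0,"twist":0}])

```text
time: 6.4
position: [604.0, -19.5, 139.8]
ee_rot: [0.0, 0.961, 0.278, 0.001]
ft_force: [0.3, -1.0, -0.2]
opening: 0.5
grasp_force: 0.2
```

Run:
```python
from h import *
tool([562,47])
c=capture('wrist'); cv2.imwrite('pics/w2.png',c['color'][:,:,::-1])
for r in spotter.pinpoint(c,'spokes')[:1]: print(r,atz(c,r['centre'],158))
```

```text
t 6.4 pos [604.  -19.5 139.8] xdir 32.26219645263918 r 78.65097937826654 alpha 302.2482730131692 F [ 0.3 -1.  -0.2] open 0.5058052726474039
{'centre': [273.2, 163.5], 'conf': 0.69} [561.72811251  47.68926728 158.        ]
```

View pics/w2.png

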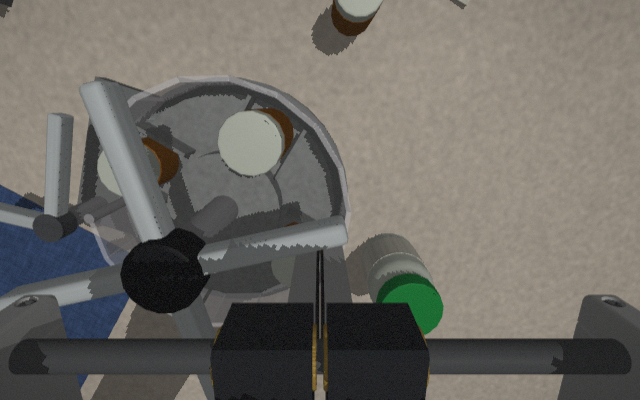

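Contact is made: the spoke (tip at px (343,232)) leads the finger. I'll continue.

Call:
arm_command(targets=[{"dx":0.0054,"dy":-0.0002,"dz":0,"twist":-4},{"dx":0.0054,"dy":-0.0002,"dz":0,"twist":-4},{"dx":0.0054,"dy":-0.0002,"dz":0,"twist":-4},{"dx":0.0054,"dy":-0.0002,"dz":0,"twist":-4},{"dx":0.0054,"dy":-0.0002,"dz":0,"twist":-4},{"dx":0.0054,"dy":-0.0002,"dz":0,"twist":-4},{"dx":0.0054,"dy":-0.0002,"dz":0,"twist":-4},{"dx":0.0054,"dy":-0.0002,"dz":0,"twist":-4},{"dx":0.0054,"dy":-0.0002,"dz":0,"twist":-4},{"dx":0.0054,"dy":-0.0002,"dz":0,"twist":-4}])

```text
time: 7.33
position: [636.3, 20.7, 139.3]
ee_rot: [0.001, 0.808, 0.589, 0.0]
ft_force: [1.5, -2.5, 1.1]
opening: 0.2
grasp_force: 1.1
```

Call:
arm_command(targets=[{"dx":0.0054,"dy":-0.0002,"dz":0,"twist":-4},{"dx":0.0054,"dy":-0.0002,"dz":0,"twist":-4},{"dx":0.0054,"dy":-0.0002,"dz":0,"twist":-4},{"dx":0.0054,"dy":-0.0002,"dz":0,"twist":-4},{"dx":0.0054,"dy":-0.0002,"dz":0,"twist":-4},{"dx":0.0054,"dy":-0.0002,"dz":0,"twist":-4},{"dx":0.0054,"dy":-0.0002,"dz":0,"twist":-4},{"dx":0.0054,"dy":-0.0002,"dz":0,"twist":-4},{"dx":0.0054,"dy":-0.0002,"dz":0,"twist":-4},{"dx":0,"dy":0,"dz":0,"twist":0}])

```text
time: 8.17
position: [636.1, 70.9, 139.3]
ee_rot: [0.001, 0.587, 0.81, 0.001]
ft_force: [1.8, 0.1, -0.4]
opening: 0.6
grasp_force: 0.4
```

Run:
```python
from h import *
tool([562,47.5])
c=capture('wrist'); cv2.imwrite('pics/w3.png',c['color'][:,:,::-1])
for k,z in dict(spokes=158,pickup=26,gate_pivot=61,gate_pin=126,tall_bottle=26,stand=0).items():
  for r in spotter.pinpoint(c,k)[:1]: print(k,r,atz(c,r['centre'],z))
```

```text
t 8.1667 pos [636.1  70.9 139.3] xdir 108.15024348718974 r 77.73609164186514 alpha 17.55510229938871 F [ 1.8  0.1 -0.4] open 0.6433274290849957
spokes {'centre': [272.7, 166.4], 'conf': 0.59} [561.70733663  47.29444305 158.        ]
gate_pivot {'centre': [50.9, 156.3], 'conf': 0.73} [493.29724016 147.57586404  61.        ]
tall_bottle {'centre': [129.3, 270.0], 'conf': 0.65} [577.57457389 117.00422085  26.        ]
```

View pics/w3.png

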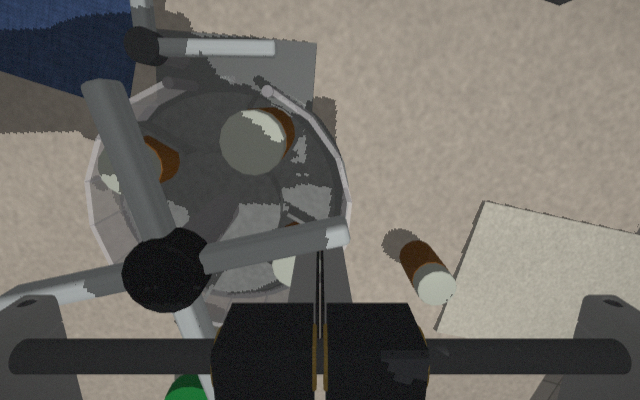

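Run:
```python
from h import *
c=capture('wrist'); A=np.array([561.8,47.4])
w=lambda x,y,z: atz(c,[y,x],z)[:2]
ang=lambda v: np.degrees(np.arctan2(v[1],v[0]))
piv,end=w(145,45,76),w(274,47,76); d=end-piv; print('bar',np.linalg.norm(d),'theta',ang(d)+90)
print('pivot',piv, 'theta from pivot',ang(piv-A)-np.degrees(np.arctan2(45,115)),np.linalg.norm(piv-A))
b=w(252,143,111); print('cap',b,ang(b-A),np.linalg.norm(b-A))
for t in((345,235),(95,84)): s=w(*t,158); print('spoke',ang(s-A),np.linalg.norm(s-A))
for t in((265,90),(166,85)): s=w(*t,62); print('post',s,ang(s-A),np.linalg.norm(s-A))
```

```text
bar 82.42810221654491 theta 107.1310914876606
pivot [492.05252696 148.3442589 ] theta from pivot 103.27192612552281 122.69659082419751
cap [578.28877179 115.2910486 ] 76.3488272084761 69.86468402835963
spoke 30.923145689953724 91.17721084605925
spoke 120.38109125955047 92.13958004926911
post [570.01859702 145.41715939] 85.20704321399135 98.36111463634077
post [503.28162349 127.27837726] 126.22626108097533 99.0199754807058
```

Call:
arm_command(targets=[{"dx":0.0054,"dy":-0.0002,"dz":0,"twist":-4},{"dx":0.0054,"dy":-0.0002,"dz":0,"twist":-4},{"dx":0.0054,"dy":-0.0002,"dz":0,"twist":-4},{"dx":0.0054,"dy":-0.0002,"dz":0,"twist":-4},{"dx":0.0054,"dy":-0.0002,"dz":0,"twist":-4},{"dx":0.0041,"dy":-0.0001,"dz":0,"twist":-3},{"dx":0.0027,"dy":-0.0001,"dz":0,"twist":-2},{"dx":0.0027,"dy":-0.0001,"dz":0,"twist":-2},{"dx":0.0014,"dy":0,"dz":0,"twist":-1},{"dx":0,"dy":0,"dz":0,"twist":0}])

```text
time: 9.4
position: [615.2, 102.2, 138.5]
ee_rot: [-0.0, 0.374, 0.927, 0.0]
ft_force: [2.6, -1.1, -0.6]
opening: 0.5
grasp_force: 0.6
```

Run:
```python
from h import *
tool([561.8,47.4])
c=capture('wrist'); cv2.imwrite('pics/w4.png',c['color'][:,:,::-1])
```

```text
t 9.4 pos [615.2 102.2 138.5] xdir 136.0924228594848 r 76.53413247301289 alpha 45.73870393066215 F [ 2.6 -1.1 -0.6] open 0.4584953840166074
```

View pics/w4.png

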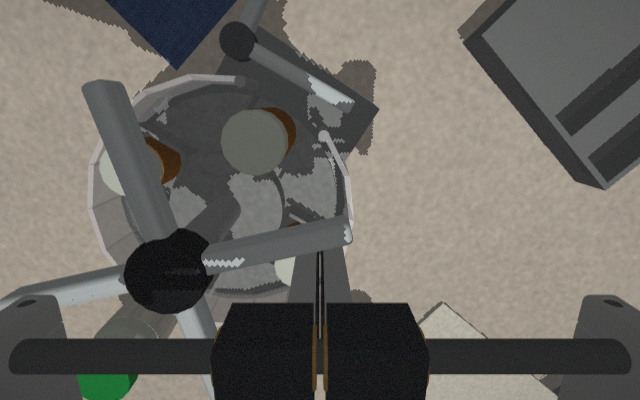

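Posts at (323,135) and (240,80), cap centre at (255,142), bar from (238,42) to (350,103).

Run:
```python
from h import *
c=capture('wrist'); A=np.array([561.8,47.4])
w=lambda x,y,z: atz(c,[y,x],z)[:2]
ang=lambda v: np.degrees(np.arctan2(v[1],v[0]))
piv,end=w(238,41,76),w(350,104,76); d=end-piv; print('bar',np.linalg.norm(d),'theta',ang(d)+90)
print('pivot',piv, 'theta from pivot',ang(piv-A)-np.degrees(np.arctan2(45,115)),np.linalg.norm(piv-A))
b=w(255,142,111); print('cap',b,ang(b-A),np.linalg.norm(b-A))
for t in((347,233),(103,85)): s=w(*t,158); print('spoke',ang(s-A),np.linalg.norm(s-A))
P=[w(*t,62) for t in((323,135),(240,80))]
for s in P: print('post',s,ang(s-A),np.linalg.norm(s-A))
print(ang(P[0]-P[1])+90)
S=[capture('scene'),capture('side')]
p,e=fit(S+[c],np.array([561.8,47.4,1.82,1.82])); print(p[:2],np.degrees(p[2:]))
for n,s in zip(('scene','side'),S): print(n,[(np.round(atz(s,r['centre'],26)),round(r['conf'],2)) for r in spotter.pinpoint(s,'tall_bottle')[:1]],[np.round(atz(s,r['centre'],26)) for r in spotter.pinpoint(s,'pickup')[:1]])
```

```text
bar 81.98185833470589 theta 107.96842273221918
pivot [491.66986401 148.63145428] theta from pivot 103.34244165363205 123.15049050080655
cap [544.45061972 117.16133256] 103.96591546248983 71.88633053151213
spoke 59.98969374152609 92.26364687943308
spoke 146.52299286102996 91.95534061280847
post [572.83577779 145.95717507] 83.61101228694494 99.17310698696119
post [505.48244024 130.49182627] 124.12843669946551 100.37887791407756
102.93182201767127
[561.17317127  47.6709826 ] [103.43105425 105.41437357]
scene [(array([546., 113.,  26.]), 0.47)] [array([540., 118.,  26.])]
side [(array([ 610., -437.,   26.]), 0.68)] [array([547., 115.,  26.])]
```

The bottle is at 104°, gap at about 103.7°: aligned. I'll back off and rise, then check the joint margin for the gate.

Call:
arm_command(targets=[{"dx":-0.005,"dy":0,"dz":0,"twist":0},{"dx":-0.005,"dy":0,"dz":0,"twist":0},{"dx":0,"dy":0,"dz":-0.025,"twist":0},{"dx":0,"dy":0,"dz":-0.025,"twist":0},{"dx":0,"dy":0,"dz":-0.025,"twist":0},{"dx":0,"dy":0,"dz":0,"twist":0}])

```text
time: 11.5
position: [625.6, 95.9, 218.4]
ee_rot: [0.003, 0.375, 0.927, 0.002]
ft_force: [0.4, 0.6, -0.4]
opening: 0.4
grasp_force: 0.0
```

Run:
```python
from h import *
tool([491.5,148.4]); print(np.round(env.get_obs()['qpos'],2))
c=capture('wrist')
for k,z in dict(gate_pivot=61,gate_pin=126).items():
  for r in spotter.pinpoint(c,k)[:1]: print(k,r,atz(c,r['centre'],z))
```

```text
t 11.5 pos [625.6  95.9 218.4] xdir 136.0100079646579 r 143.9595306569505 alpha 338.6211847041584 F [ 0.4  0.6 -0.4] open 0.44387230880579703
[ 0.19  0.67 -0.67  1.56  0.45  1.06  0.21]
gate_pivot {'centre': [41.6, 257.5], 'conf': 0.66} [490.37787358 150.27089837  61.        ]
```

Call:
arm_command(targets=[{"dx":0,"dy":0,"dz":0,"twist":6.6},{"dx":0,"dy":0,"dz":0,"twist":6.6},{"dx":0,"dy":0,"dz":0,"twist":6.6},{"dx":0,"dy":0,"dz":0,"twist":6.6},{"dx":0,"dy":0,"dz":0,"twist":6.6},{"dx":0,"dy":0,"dz":0,"twist":6.6},{"dx":0,"dy":0,"dz":0,"twist":6.6},{"dx":0,"dy":0,"dz":0,"twist":6.6},{"dx":0,"dy":0,"dz":0,"twist":6.6},{"dx":0,"dy":0,"dz":0,"twist":6.6}])

```text
time: 12.48
position: [621.6, 94.4, 211.8]
ee_rot: [-0.0, 0.821, 0.572, -0.001]
ft_force: [-0.9, -0.7, 0.1]
opening: 0.3
grasp_force: 0.0
```

Call:
arm_command(targets=[{"dx":0.0131,"dy":-0.0288,"dz":0,"twist":0},{"dx":0.0131,"dy":-0.0288,"dz":0,"twist":0},{"dx":0.0131,"dy":-0.0288,"dz":0,"twist":0},{"dx":0.0131,"dy":-0.0288,"dz":0,"twist":0},{"dx":0.0131,"dy":-0.0288,"dz":0,"twist":0},{"dx":0,"dy":0,"dz":0,"twist":0}])

```text
time: 12.98
position: [503.5, 211.0, 212.5]
ee_rot: [-0.002, 0.816, 0.578, -0.002]
ft_force: [0.3, 0.9, 0.4]
opening: 0.3
grasp_force: 0.0
```

Run:
```python
from h import *
tool([491.5,148.4]); print(np.round(env.get_obs()['qpos'],2))
c=capture('wrist'); cv2.imwrite('pics/w5.png',c['color'][:,:,::-1])
for k,z in dict(gate_pivot=61,gate_pin=126,tall_bottle=26).items():
  for r in spotter.pinpoint(c,k)[:1]: print(k,r,atz(c,r['centre'],z))
```

```text
t 12.9833 pos [503.5 211.  212.5] xdir 70.58045112398001 r 63.727796561173065 alpha 79.12747376470634 F [0.3 0.9 0.4] open 0.2704303372108697
[-0.19  0.5  -0.38  1.8   0.23  0.89 -1.01]
gate_pivot {'centre': [246.3, 328.3], 'conf': 0.55} [490.9876797  150.76100557  61.        ]
gate_pin {'centre': [247.4, 330.2], 'conf': 0.65} [500.42526132 177.15987469 126.        ]
tall_bottle {'centre': [247.1, 379.6], 'conf': 0.89} [542.32976592 115.11715244  26.        ]
```

View pics/w5.png

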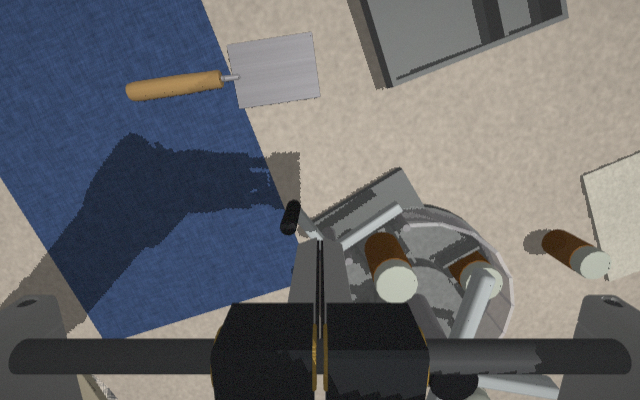

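Run:
```python
from h import *
c=capture('wrist')
for r in((228,288),(206,294)): print(atz(c,r,126),atz(c,r,76))
print(proj(c,[477,206.6,126]),proj(c,[477,206.6,76]),proj(c,[503.5,211,204]),proj(c,[503.5,211,126]))
```

```text
[480.13116511 198.42752446 126.        ] [468.81378772 182.06123352  76.        ]
[491.66476588 214.39721388 126.        ] [482.57839025 201.12001939  76.        ]
[280.74845859 220.43919633] [286.5061567  202.78416137] [305.30192877 244.38276192] [309.22109296 204.96742249]
```

Run:
```python
from h import *
tool([491.5,148.4])
c=capture('wrist'); o=env.get_obs()['position']
print(proj(c,[o[0],o[1],o[2]-8]),[ (r['conf'],r['centre'],atz(c,r['centre'],126)) for r in spotter.pinpoint(c,'gate_pin')[:2]])
tool([491.5,148.4])
```

```text
t 13.2333 pos [510.3 204.2 212.7] xdir 69.93076936692636 r 58.84557226163918 alpha 71.41507210671611 F [ 0.4 -0.8 -0.5] open 0.4074362041472427
[319.78634259 251.1756924 ] [(0.63, [226.0, 276.1], array([471.84538805, 203.25096606, 126.        ]))]
t 13.3333 pos [510.2 204.4 213. ] xdir 69.9197594649641 r 59.02804762385084 alpha 71.4887003050841 F [0.3 0.7 0.4] open 0.3091251498208278
```

Call:
arm_command(targets=[{"dx":0,"dy":0,"dz":0.0288,"twist":0},{"dx":0,"dy":0,"dz":0.0288,"twist":0},{"dx":0,"dy":0,"dz":0.0288,"twist":0},{"dx":0,"dy":0,"dz":0.0288,"twist":0},{"dx":0,"dy":0,"dz":0,"twist":0},{"dx":0,"dy":0,"dz":0,"twist":0}])

```text
time: 13.83
position: [509.0, 204.8, 97.3]
ee_rot: [-0.0, 0.819, 0.574, -0.002]
ft_force: [0.5, 0.9, 0.8]
opening: 0.6
grasp_force: 0.0
```

Call:
arm_command(targets=[{"dx":-0.0001,"dy":-0.0042,"dz":0,"twist":-4},{"dx":-0.0001,"dy":-0.0042,"dz":0,"twist":-4},{"dx":-0.0001,"dy":-0.0042,"dz":0,"twist":-4},{"dx":-0.0001,"dy":-0.0042,"dz":0,"twist":-4},{"dx":-0.0001,"dy":-0.0042,"dz":0,"twist":-4},{"dx":-0.0001,"dy":-0.0042,"dz":0,"twist":-4},{"dx":-0.0001,"dy":-0.0042,"dz":0,"twist":-4},{"dx":-0.0001,"dy":-0.0042,"dz":0,"twist":-4},{"dx":-0.0001,"dy":-0.0042,"dz":0,"twist":-4},{"dx":-0.0001,"dy":-0.0042,"dz":0,"twist":-4}])

```text
time: 14.67
position: [470.8, 206.9, 100.7]
ee_rot: [0.002, 0.572, 0.82, 0.002]
ft_force: [1.2, 0.0, -0.2]
opening: 0.4
grasp_force: 0.7
```

Call:
arm_command(targets=[{"dx":-0.0001,"dy":-0.0042,"dz":0,"twist":-4},{"dx":-0.0001,"dy":-0.0042,"dz":0,"twist":-4},{"dx":-0.0001,"dy":-0.0042,"dz":0,"twist":-4},{"dx":-0.0001,"dy":-0.0042,"dz":0,"twist":-4},{"dx":-0.0001,"dy":-0.0042,"dz":0,"twist":-4},{"dx":-0.0001,"dy":-0.0042,"dz":0,"twist":-4},{"dx":-0.0001,"dy":-0.0042,"dz":0,"twist":-4},{"dx":-0.0001,"dy":-0.0042,"dz":0,"twist":-4},{"dx":0,"dy":0,"dz":0,"twist":0},{"dx":0,"dy":0,"dz":0,"twist":0}])

```text
time: 15.5
position: [442.8, 187.0, 99.8]
ee_rot: [0.001, 0.327, 0.945, 0.001]
ft_force: [0.1, -0.1, -0.1]
opening: 0.9
grasp_force: 0.1
```

Run:
```python
from h import *
tool([491.5,148.4]); print(np.round(env.get_obs()['qpos'],2))
S=[capture('scene'),capture('side')]
for n,c in zip(('scene','side'),S):
  for r in spotter.pinpoint(c,'gate_pin')[:2]:
    q=atz(c,r['centre'],126); print(n,r['conf'],r['centre'],q,np.degrees(np.arctan2(q[1]-148.4,q[0]-491.5))-104)
overlay(S[1],np.array([561.8,47.4,np.radians(104),np.radians(104)]),'s1.png',g=np.radians(60))
```

```text
t 15.5 pos [442.8 187.   99.8] xdir 141.8806119857586 r 62.08461089096984 alpha 141.59883732927668 F [ 0.1 -0.1 -0.1] open 0.88810158480218
[-0.03  0.65 -0.64  2.08  0.67  0.63 -0.22]
scene 0.72 [146.0, 364.2] [448.22930579 162.73399282 126.        ] 57.671861302663416
side 0.77 [272.1, 340.0] [439.21596987 181.14501582 126.        ] 43.94145790257966
```

View pics/s1.png

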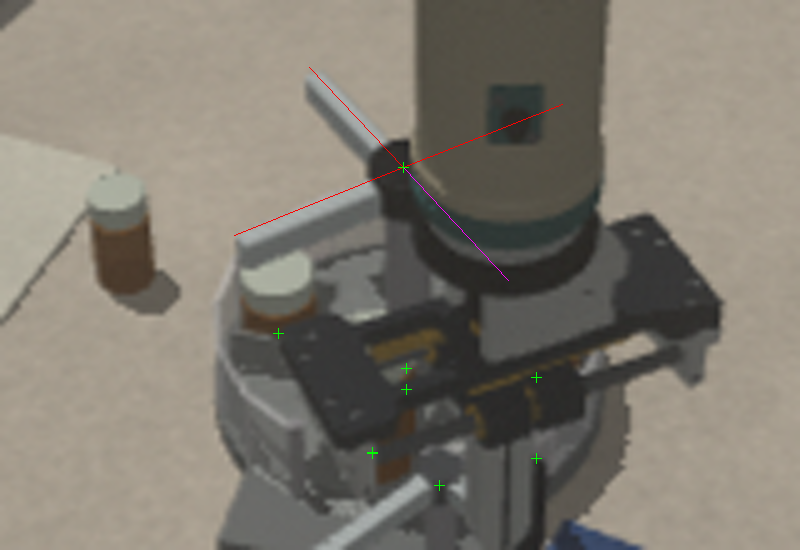

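The gate is opening ahead of the finger (bar swinging out at (370,510), pin at (540,490)); continue.

Call:
arm_command(targets=[{"dx":-0.0001,"dy":-0.0043,"dz":0,"twist":-4},{"dx":-0.0001,"dy":-0.0043,"dz":0,"twist":-4},{"dx":-0.0001,"dy":-0.0043,"dz":0,"twist":-4},{"dx":-0.0001,"dy":-0.0043,"dz":0,"twist":-4},{"dx":-0.0001,"dy":-0.0043,"dz":0,"twist":-4},{"dx":-0.0001,"dy":-0.0043,"dz":0,"twist":-4},{"dx":-0.0001,"dy":-0.0043,"dz":0,"twist":-4},{"dx":-0.0001,"dy":-0.0043,"dz":0,"twist":-4},{"dx":0,"dy":0,"dz":0,"twist":0},{"dx":0,"dy":0,"dz":0,"twist":0}])

```text
time: 16.53
position: [428.2, 155.4, 98.2]
ee_rot: [-0.0, 0.053, 0.999, -0.0]
ft_force: [-0.3, -0.3, 0.0]
opening: 0.1
grasp_force: 0.0
```

Run:
```python
from h import *
tool([491.5,148.4])
c=capture('wrist'); cv2.imwrite('pics/w6.png',c['color'][:,:,::-1])
for c in(c,capture('scene'),capture('side')):
  for r in spotter.pinpoint(c,'gate_pin')[:2]:
    q=atz(c,r['centre'],126); print(r['conf'],r['centre'],q,np.degrees(np.arctan2(q[1]-148.4,q[0]-491.5))%360-104)
```

```text
t 16.5333 pos [428.2 155.4  98.2] xdir 173.90377310651184 r 63.72008832382709 alpha 173.66437098226427 F [-0.3 -0.3  0. ] open 0.14513539778446335
0.85 [298.1, 279.7] [433.99813978 134.83562701 126.        ] 89.27311076674607
0.72 [147.1, 351.0] [439.12138221 124.39737089 126.        ] 100.61973416650244
```

View pics/w6.png

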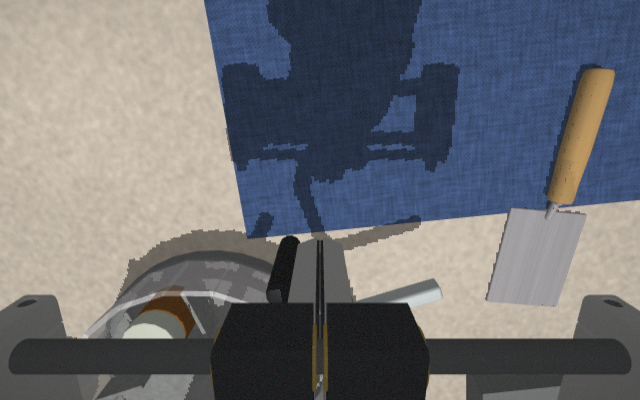

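Run:
```python
from h import *
c=capture('wrist'); 
for px in((283,437),(291,440)):
  q=atz(c,px,75); d=q[:2]-[491.5,148.4]; print(q,np.hypot(*d),np.degrees(np.arctan2(d[1],d[0]))-14)
tool([491.5,148.4])
```

```text
[464.97985118 228.48768852  75.        ] 84.36442464204889 94.3217156670942
[471.12244725 230.41717089  75.        ] 84.51071516358161 89.95288299841813
t 16.8833 pos [428.1 155.7  98.3] xdir 174.05506541035382 r 63.82532440873779 alpha 173.4197377248579 F [-0.6  0.   0.7] open 0.29238053273621567
```

The gate is open by about 90°. I'll back off and rise.

Call:
arm_command(targets=[{"dx":0,"dy":0.005,"dz":0,"twist":0},{"dx":0,"dy":0.005,"dz":0,"twist":0},{"dx":0,"dy":0.005,"dz":0,"twist":0},{"dx":0,"dy":0,"dz":-0.03,"twist":0},{"dx":0,"dy":0,"dz":-0.03,"twist":0},{"dx":0,"dy":0,"dz":-0.03,"twist":0},{"dx":0,"dy":0,"dz":-0.03,"twist":0},{"dx":0,"dy":0,"dz":-0.03,"twist":0},{"dx":0,"dy":0,"dz":0,"twist":0}])

```text
time: 17.63
position: [432.1, 173.5, 253.0]
ee_rot: [0.004, 0.052, 0.999, 0.002]
ft_force: [1.5, 1.0, 0.0]
opening: 0.4
grasp_force: 0.0
```

Call:
arm_command(targets=[{"dx":0,"dy":0.035,"dz":0,"twist":0},{"dx":0,"dy":0.035,"dz":0,"twist":0},{"dx":0,"dy":0.035,"dz":0,"twist":0},{"dx":0,"dy":0.035,"dz":0,"twist":0},{"dx":0,"dy":0.035,"dz":0,"twist":0},{"dx":0,"dy":0,"dz":0,"twist":0},{"dx":0,"dy":0,"dz":0,"twist":0},{"dx":0,"dy":0,"dz":0,"twist":0}])

```text
time: 18.3
position: [447.3, 344.1, 247.5]
ee_rot: [-0.0, 0.051, 0.999, -0.001]
ft_force: [0.5, -0.8, -0.0]
opening: 0.7
grasp_force: 0.0
```

Run:
```python
from h import *
tool([561.8,47.4])
S=[capture('scene'),capture('side')]
p0=np.array([561.8,47.4,np.radians(104),np.radians(104)]); g=np.radians(90)
p,e=fit(S,p0,g); print(p[:2],np.degrees(p[2:]),*e)
for n,c in zip(('scene','side'),S):
  for k,z in dict(tall_bottle=26,gate_pin=126).items():
    for r in spotter.pinpoint(c,k)[:1]: print(n,k,r['conf'],atz(c,r['centre'],z))
overlay(S[1],p0,'s2.png',g=g)
```

```text
t 18.3 pos [447.3 344.1 247.5] xdir 174.11035328373094 r 318.025727237966 alpha 111.10383522030988 F [ 0.5 -0.8 -0. ] open 0.6670452638604005
[559.47239132  46.57411535] [101.95165189 105.50169228] ('spokes', [-1.9, -1.1]) ('spokes', [-75.8, 22.0]) ('pickup', [-3.2, 2.7]) ('pickup', [-4.3, 23.4]) ('carousel', [0.1, 0.2]) ('gate_pivot', [-0.8, -1.7]) ('gate_pivot', [70.5, -61.8]) ('gate_pin', [1.1, -3.4]) ('tall_bottle', [0.8, -0.5]) ('stand', [-1.8, -0.3]) ('spokes', [-1.7, 2.0]) ('pickup', [-2.6, -0.4]) ('carousel', [0.2, -0.9]) ('gate_pivot', [-0.5, 2.9]) ('gate_pin', [1.8, -0.8]) ('tall_bottle', [1.2, 0.4]) ('short_bottle_a', [-0.7, 1.8])
scene tall_bottle 0.79 [541.32867848 111.93957497  26.        ]
scene gate_pin 0.81 [444.15358131 129.40964626 126.        ]
side tall_bottle 0.73 [543.98014402 115.23737826  26.        ]
side gate_pin 0.59 [435.55035625 141.46879175 126.        ]
```

View pics/s2.png

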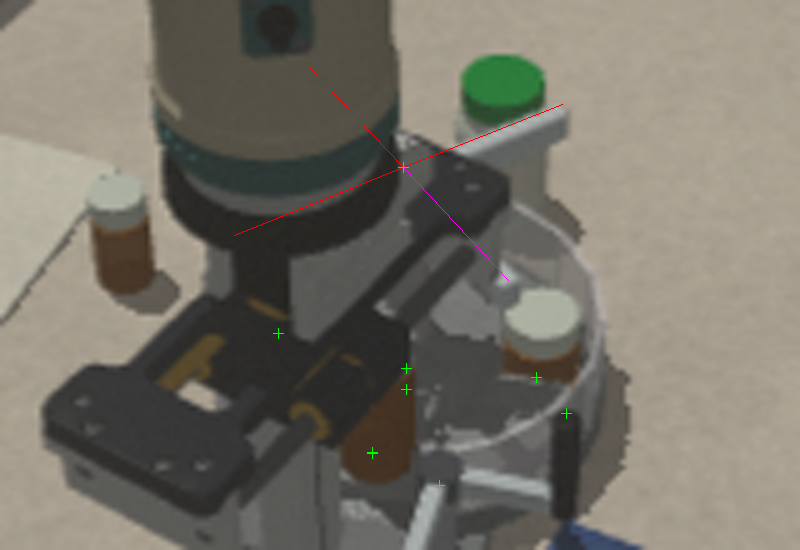

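The gate is wide open and the bottle is centred in the gap to within about 4 mm. The robot is clear, so I'm handing it in.

```bash
python3 -c "
from h import *
print(env.finish_job())"
```

```text
the job is handed in; nothing more can be done
None
```

I handed the job in at about 19 s: the tall bottle is lined up with the gap (measured within about 4 mm of the middle), the gate is open about 90°, and the arm is clear of everything; the judge returned no verdict.

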